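# Switch over the ratchet of a bench press and press the bush home

## Robot

A 6-joint arm with a two-finger parallel gripper is mounted at the origin on a cart in front of the work surface, level with it; the furniture and walls round the work are solid. World frame = base frame: x ahead of the robot, y to its left, z up, the work surface at z = 0. Lengths are in mm, angles in rad, forces in N, time in s.
With the tool pointing down it reaches from about 350 to 925 mm from the base axis. Payload 6.4 kg.
Tool frame: the origin (TCP) lies at the very end of the fingers, on their centre line; the grasp point (between the pads) lies 19 mm behind it; y points along the fingers, x is the direction in which the jaws open and shut, and the axes are right-handed (so a half turn about y gives the same grasp; the last joint's range is limited). The gripper opens to 85 mm and grips with 20 to 120 N. Pads are 22 mm wide; open, the fingers measure 114 mm over their backs; the gripper's body (76 mm by 85 mm) begins 54 mm behind the grasp point. The pads swing forward as they close: fully open they stand 13 mm farther back than shut.
Start: joints at [-1.286, 0.245, 1.558, -0, 1.339, -0.174], TCP at [287.873, -582.789, 231.29] pointing down, gripper open.
Joint ranges: [-3.13, 3.13], [-1.02, 2.26], [0.13, 2.54], [-0.95, 4.09], [0.21, 2.88], [-2.74, 2.74]. Speed limits (rad/s): [2.57, 2.57, 3.14, 3.14, 3.14, 3.14].

## Interface

Orientations are given as a unit quaternion [w, x, y, z].
In Python, from workcell import goto, move_linear, move_joints, set_gripper, dwell, solve_ik, get_state, snapshot, camera_params, PlanningError, hand_in gives the robot as it stands. Calls block until the motion is done:
- goto(position, orientation): joint-space move of the TCP to a pose.
- move_linear(position, vel=150, frame=None): straight line of the TCP; frame=None keeps the orientation; vel is the mean speed in mm/s.
- move_joints(angles): joint-space move.
- set_gripper(opening, grasp_force=None): finger opening in mm; grasp_force is the grip in N (None keeps the last); returns when the fingers have stopped.
- dwell(seconds).
- solve_ik(position, orientation): joint angles nearest the present ones, or None.
- get_state(): the state.
- snapshot(name): name is "scene" or "side" or "wrist"; returns the picture (420x560x3 uint8, red, green, blue); there is no depth.
- camera_params(name): a dict with "fov_y" (degrees; the focal length in pixels is half the picture's height over the tangent of half this angle, whatever the lens; pixels are square), "cx", "cy" (the principal point, pixels), "distortion" ([k1, k2, p1, p2, k3] as OpenCV has them; the pictures are not rectified), "view" (4x4, takes a point from world to camera coordinates). Camera axes: x right, y down, z forward; pixel columns grow to the right and rows downward; lengths in mm; the calibration is good to about 2 mm. A picture is of the moment at which its call begins: read the wrist's pose just before it. camera_params takes no time and is no camera call; for the wrist camera it gives the pose at the moment of the call.
A pose or a line that the arm cannot do raises PlanningError and nothing moves.
- hand_in(): hands the job in, once; it reports no verdict.
The state is a dict: "t": time; "joint_positions": joint angles; "joint_velocities": joint speeds; "joint_efforts": joint torques, N m; "eef_pos": TCP position; "tcp_rot": TCP orientation; "wrist_force": force on the tool from outside, world axes, zero at the start; "torque": the same for the moment, N m; "grip_width": finger opening in mm.
Only numpy, scipy, OpenCV 4.12 (cv2) and the standard library are available. Lean on these libraries where they do the work, as an engineer would, in place of code of your own. Each camera call takes 0.05 s, during which the arm holds its last target.

## Task

The brass bush has been started in its housing under the ratchet press, and the ratchet is still set to hold the lever up. With the fingertips press down the raised front thumb pad of the pawl so that it snaps over and stays, then push the lever down by its black grip to the lower stop, so that the bush is seated fully home and, once you let go, the ratchet keeps the sprung ram pressing on it. Do not touch the ram or the bush, lift nothing, leave the things on the bench where they lie, and finish clear of the press.

Things in the scene. Friction and masses are not known exactly. Their poses are not given: they have to be found in the camera images.
- press: small bench press bolted to the worktop: grey iron base 205 x 120 mm, column at the back, head 205 mm high. Origin: centre of the base's underside, on the bench top. +x points from its front to its column (away from the worker), +y to its left, +z up; lever, ratchet wheel and pawl are on its right (-y) side. It stands turned by 10 to 45 degrees.
- pawl_near_pad (a point): centre of the upper face of the front (-x) thumb pad of the pawl, a bright steel rocker above the ratchet wheel with a ridged pad at each end, 36 mm from its pivot. Pad 26 mm along press x, 22 mm along y. Raised at the start, about 255 mm above the bench; goes down about 20 mm when switched. It takes about 6 N at first, then an over-centre spring snaps it over and it stays.
- pawl_far_pad (a point): centre of the upper face of the rear (+x) thumb pad of the same pawl; the lower one at the start, it comes up when the pawl is switched over.
- pawl (a joint): angle of the pawl, rad. About 0 at the start: its rear nose is in the teeth and stops the lever after about 0.06 rad. 0.28: snap-over point. 0.51 to 0.62 when switched over: its front nose is in the teeth, the lever goes down tooth by tooth (the pawl nods between 0.45 and 0.62 as they pass) and cannot come up again.
- lever_grip (a point): centre of the lever's black grip, a round bar 80 mm long (along press y) and 26 mm thick at the end of the 200 mm lever. It moves on an arc of 200 mm radius about the lever axis, in the press's x-z plane; about 280 mm above the bench at the start, 93 mm at the lever's lower stop.
- lever_axis (a point): fixed point on the lever's axis of rotation (the axis runs along press y), level with the grip's centre along press y; 165 mm above the bench.
- press_lever (a joint): lever angle, rad: 0 at the upper stop (lever points to the press's front, 35 degrees up), grows as it is pushed down, 0.985 at the lower stop (21 degrees below level). A spring pulls it up with 1 to 3 N at the grip; pressing takes up to about 10 N there. Teeth hold it at about 0.08, 0.29, 0.50, 0.70 and 0.91; for the last one it must go past 0.94, so push it to the stop.
- ram: square steel ram, 22 x 22 mm, driven down 16 mm per radian by the lever; at its lower end the round spring-loaded nose, 33 mm wide, stands above the bush. Origin 20 mm above the nose's underside. Not to be touched by the robot.
- ram_nose (a joint): how far the ram's spring nose is pushed in, m: 0 when it touches nothing, about 0.002 when the lever is held at the last tooth and the nose presses on the seated bush (12 N per mm).
- bush (a joint): how far the brass bush has been pressed in, m: 0 to 0.004 at the start (it stands 10 to 6 mm proud), 0.010 when its flange lies on the housing. It is a press fit (about 24 N at the ram).
- bush_top (a point): brass flanged bush, flange 48 mm wide and 6 mm thick on top, being pressed into the round steel bearing housing (68 mm wide) under the ram. The point is the centre of its upper face. Not to be touched by the robot.
- spare_bush: bystander, to be left alone: a second brass bush like the one in the press, standing on its flange (48 mm wide, 30 mm high), on the bench left of the press.
- steel_ring: bystander, to be left alone: plain ground steel ring, 52 mm wide, 14 mm high, lying on the bench left of the press.
- hammer: bystander, to be left alone: small brass-headed hammer with wooden handle, 232 mm long, lying left of the press.
- hex_key: bystander, to be left alone: dark hex key, 89 x 33 x 8 mm, lying on the bench beside the press's right flank, near below the lever.
- oil_bottle: bystander, to be left alone: small oil bottle with pointed cap, 48 mm wide, 138 mm high, standing right of and behind the press.
- flange: bystander, to be left alone: turned steel flange with four holes and a hub, 68 mm wide, 32 mm high, lying left of the press.

How it is judged:
By the outcome, as a careful person would: the job done as asked, in the order asked, and still so for the second after the job is handed in, with the robot touching nothing.
It also fails if it takes over 48 s, if anything falls off the work surface, if the arm or the gripper's body presses on something with over 40 N, if the wrist force passes 120 N, or if a joint passes its speed limit or range.

## Working session

There is one attempt and no reset: what is moved stays moved. The work goes in short steps, each a Python script; the robot and the scene stay as the last script left them, time stands still between calls to the robot, and variables do not carry over. Pictures are saved under pics/ and viewed, and the job is handed in when it is done.

```bash
mkdir -p pics; ls
python3 - <<'E'
from workcell import *
import cv2
for n in ("scene","side","wrist"):
    p=camera_params(n); print(n,p)
    cv2.imwrite(f"pics/{n}0.png",cv2.cvtColor(snapshot(n),cv2.COLOR_RGB2BGR))
s=get_state();print(s)
E
```

```text
pics
scene {'fov_y': 51.89756360961699, 'cx': 280.97530801201333, 'cy': 217.25737554744725, 'distortion': array([-0.1220521,  0.       ,  0.       ,  0.       ,  0.       ]), 'view': array([[-7.20070471e-01, -6.93643771e-01, -1.88900738e-02,
         5.51486142e+02],
       [-4.44082209e-01,  4.81577324e-01, -7.55562223e-01,
         3.18486095e+02],
       [ 5.33188061e-01, -5.35669300e-01, -6.54804469e-01,
         7.57972572e+02],
       [ 0.00000000e+00,  0.00000000e+00,  0.00000000e+00,
         1.00000000e+00]])}
side {'fov_y': 51.65530765569061, 'cx': 278.91007805028175, 'cy': 210.2586065267353, 'distortion': array([-0.10534717,  0.        ,  0.        ,  0.        ,  0.        ]), 'view': array([[ 9.53159176e-01, -3.01440249e-01, -2.49271100e-02,
        -5.55999886e+02],
       [-1.83256448e-01, -5.09960282e-01, -8.40450822e-01,
         3.46750498e+02],
       [ 2.40633870e-01,  8.05651467e-01, -5.41314192e-01,
         8.10144557e+02],
       [ 0.00000000e+00,  0.00000000e+00,  0.00000000e+00,
         1.00000000e+00]])}
wrist {'fov_y': 59.45578141027378, 'cx': 276.8276007
[... 457 characters left out ...]
000000e+00]])}
{'t': 0.15, 'joint_positions': array([-1.28606688e+00,  2.45657843e-01,  1.55875583e+00,  1.42304357e-05,
        1.33869664e+00, -1.74112530e-01]), 'joint_velocities': array([-0.00033453, -0.0028694 , -0.00468019, -0.0031714 ,  0.00187648,
        0.00085135]), 'joint_efforts': array([ 1.81230280e-03, -4.29985499e+01, -3.26550293e+01, -7.08864809e-05,
        3.54996235e-03,  2.56174218e-05]), 'eef_pos': array([ 287.76882632, -582.34369613,  230.41903967]), 'tcp_rot': array([ 0.6009667 , -0.60024368,  0.37358968, -0.37279659]), 'wrist_force': array([-0.3155079 ,  0.33745263,  0.47227674]), 'torque': array([0.00552468, 0.00493764, 0.04418855]), 'grip_width': 85.42811615869059}
```

View pics/scene0.png

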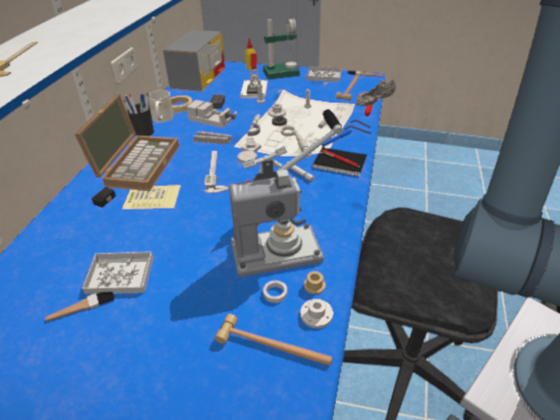

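View pics/side0.png

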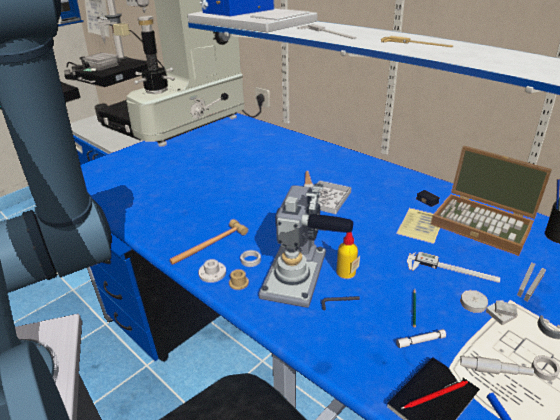

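View pics/wrist0.png

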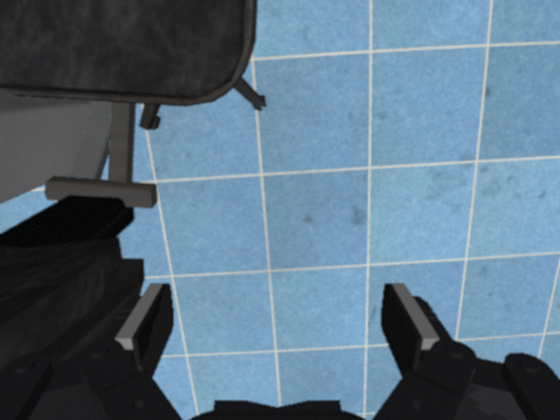

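The scene picture shows the press near (275,225), with its black grip near (333,122). In the side picture the press is near (295,240), the grip near (330,224), and the hammer, ring, bush and flange lie to its left. The wrist camera sees only floor. I'll enlarge the press next.

```bash
cat > h.py <<'E'
import numpy as np, cv2
from workcell import *
def K(p):
    f=210/np.tan(np.radians(p['fov_y']/2)); return np.array([[f,0,p['cx']],[0,f,p['cy']],[0,0,1.]])
def ray(p,uv):
    k=K(p); q=cv2.undistortPoints(np.array([[uv]],float),k,p['distortion'])[0,0]
    V=p['view'];R=V[:3,:3];c=-R.T@V[:3,3]; d=R.T@np.array([q[0],q[1],1]); return c,d/np.linalg.norm(d)
def plane(p,uv,z):
    c,d=ray(p,uv); return c+d*(z-c[2])/d[2]
def tri(obs):
    A=np.zeros((3,3));b=np.zeros(3);R=[ray(p,u) for p,u in obs]
    for c,d in R:
        M=np.eye(3)-np.outer(d,d);A+=M;b+=M@c
    x=np.linalg.solve(A,b); return x,[round(float(np.linalg.norm((np.eye(3)-np.outer(d,d))@(x-c))),1) for c,d in R]
def proj(p,X):
    V=p['view'];r,_=cv2.Rodrigues(V[:3,:3]);return cv2.projectPoints(np.array(X,float).reshape(-1,3),r,V[:3,3],K(p),p['distortion'])[0][:,0]
def crop(src,dst,x0,y0,x1,y1,s):
    im=cv2.imread(src) if isinstance(src,str) else src
    im=cv2.resize(im[y0:y1,x0:x1],None,fx=s,fy=s,interpolation=cv2.INTER_CUBIC);
    for x in range((x0//20+1)*20,x1,20): cv2.putText(im,str(x),((x-x0)*s,8),0,.3,(0,0,255));cv2.line(im,((x-x0)*s,10),((x-x0)*s,14),(0,0,255))
    for y in range((y0//20+1)*20,y1,20): cv2.putText(im,str(y),(0,(y-y0)*s),0,.3,(0,0,255))
    cv2.imwrite(dst,im)
E
python3 -c "
from h import *
crop('pics/scene0.png','pics/scene0c.png',215,95,355,285,3)
crop('pics/side0.png','pics/side0c.png',235,165,375,320,4)"
```

```text
(no output)
```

View pics/scene0c.png

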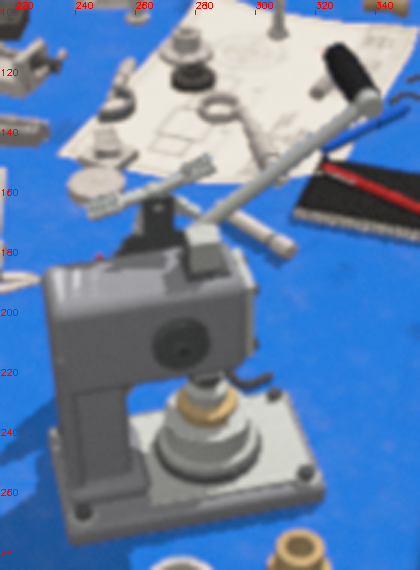

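View pics/side0c.png

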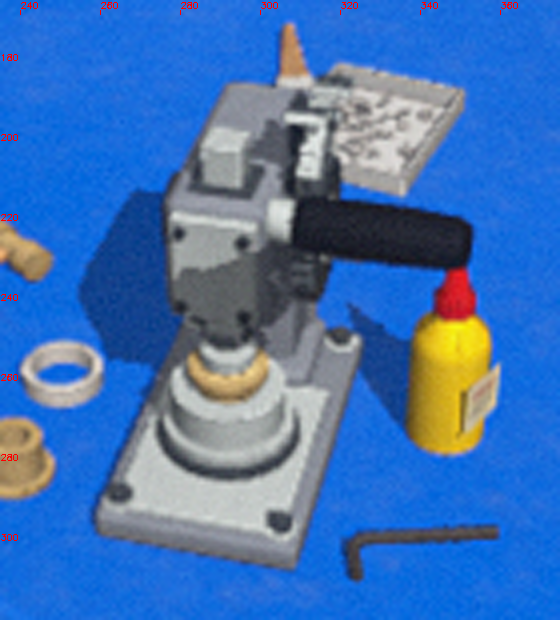

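```bash
python3 -c "
from h import *
np.set_printoptions(precision=1,suppress=True)
S=camera_params('scene');D=camera_params('side')
print('cams',[-p['view'][:3,:3].T@p['view'][:3,3] for p in (S,D)])
BL=plane(S,(215+68/3,95+543/3),0);FL=plane(S,(215+323/3,95+498/3),0)
FL2=plane(D,(235+98/4,165+533/4),0);FR=plane(D,(235+295/4,165+568/4),0)
print(BL,FL,FL2,FR,np.linalg.norm(BL-FL),np.linalg.norm(FL2-FR))
d=BL-(FL+FL2)/2;print('yaw',np.degrees(np.arctan2(d[1],d[0])));d=FL2-FR;print(np.degrees(np.arctan2(-d[0],d[1])))
print('grip',tri([(S,(215+352/3,95+74/3)),(D,(235+382/4,165+232/4))]))
for n,p in (('scene',S),('side',D)):
  im=cv2.imread('pics/%s0.png'%n);m=((im.max(2)<45)*255).astype(np.uint8)
  for c in cv2.findContours(m,0,1)[0]:
    if cv2.contourArea(c)>60: 
      r=cv2.minAreaRect(c)
      if 230<r[0][0]<370 and 90<r[0][1]<320: print(n,r)
"
```

```text
cams [array([134.4, 635.2, 747.4]), array([ 398.6, -643.5,  716.1])]
[673.1 239.8   0. ] [560.7  70.7   0. ] [560.1  76.5   0. ] [658.4  12.8   0. ] 203.04027376848254 117.19194861539731
yaw 55.83567250935149
57.066818273591956
grip (array([663.9, -67.3, 280.7]), [1.3, 1.3])
scene ((367.2178955078125, 242.55812072753906), (7.407801628112793, 43.22290802001953), 14.931416511535645)
scene ((338.3653564453125, 162.17308044433594), (44.71446990966797, 10.394153594970703), 11.309932708740234)
scene ((347.85333251953125, 153.4404296875), (34.885528564453125, 10.26213550567627), 27.299571990966797)
scene ((329.8000183105469, 118.40001678466797), (16.399999618530273, 8.800000190734863), 53.13010025024414)
side ((329.79730224609375, 223.7162322998047), (43.565731048583984, 13.645115852355957), 9.462322235107422)
```

```bash
cat >> h.py <<'E'
from scipy.spatial.transform import Rotation as Ro
def q_down(jaw_deg):
    # tool y down, tool x horizontal at jaw_deg
    a=np.radians(jaw_deg);x=np.array([np.cos(a),np.sin(a),0]);y=np.array([0,0,-1.]);z=np.cross(x,y)
    q=Ro.from_matrix(np.column_stack([x,y,z])).as_quat();return [float(v) for v in (q[3],q[0],q[1],q[2])]
E
python3 -c "
from h import *
np.set_printoptions(precision=2,suppress=True)
S=camera_params('scene');D=camera_params('side');W=camera_params('wrist');s=get_state()
q=s['tcp_rot'];R=Ro.from_quat([q[1],q[2],q[3],q[0]]).as_matrix();print(R)
c=-W['view'][:3,:3].T@W['view'][:3,3];print('cam in tool',R.T@(c-s['eef_pos']),'axis',R.T@W['view'][2,:3])
print('near',plane(S,(281,150),255),'far',plane(S,(249,163),240), plane(D,(312,195),255), plane(D,(312,205),255))
for j in (56,146,236,326):
  print(j,solve_ik([640,0,430],q_down(j)), solve_ik([664,-67,300],q_down(j)))
"
```

```text
[[ 0.44 -0.    0.9 ]
 [-0.9   0.    0.44]
 [-0.   -1.    0.  ]]
cam in tool [  -1.25 -142.16   83.18] axis [-0.    0.95 -0.32]
near [687.21  74.65 255.  ] far [718.6 139.9 240. ] [685.68  75.25 255.  ] [671.57  38.94 255.  ]
56 [-0.18  0.14  1.33 -0.    1.68 -1.15] [-0.27  0.24  1.44 -0.    1.46 -1.25]
146 [-0.18  0.14  1.33 -0.    1.68 -2.73] None
236 [-0.18  0.14  1.33 -0.    1.68  1.99] [-0.27  0.24  1.44 -0.    1.46  1.89]
326 [-0.18  0.14  1.33 -0.    1.68  0.42] [-0.27  0.24  1.44 -0.    1.46  0.32]
```

Run:
```python
from h import *
set_gripper(0)
p=get_state()['eef_pos']
move_linear([p[0],p[1],420],vel=250)
goto([678,35,430],q_down(56))
s=get_state();print(s['t'],s['eef_pos'],s['grip_width'],s['wrist_force'])
W=camera_params('wrist');np.save('W1.npy',W,allow_pickle=True)
cv2.imwrite("pics/wrist1.png",cv2.cvtColor(snapshot("wrist"),cv2.COLOR_RGB2BGR))
print(get_state()['t'])
```

```text
4.4083 [678.03829708  34.0380124  429.93857412] 0.411079601821399 [-0.43477425 -0.24424001 -1.10514407]
4.4583
```

View pics/wrist1.png

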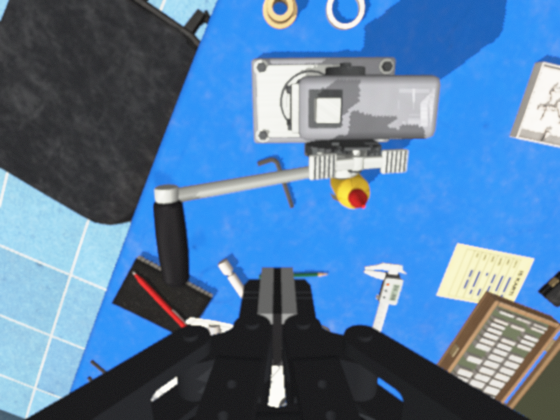

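The wrist picture shows the ridged near pad at about (322,165), the far pad at (397,161), and the grip from (170,202) to (175,284). The lever bar passes just under and beside the near pad. Next I'll enlarge it and measure.

Run:
```python
from h import *
np.set_printoptions(precision=1,suppress=True)
crop('pics/wrist1.png','pics/wrist1c.png',290,130,430,220,5)
W=np.load('W1.npy',allow_pickle=True).item();S=camera_params('scene');D=camera_params('side')
im=cv2.imread('pics/wrist1.png')
m=((im.max(2)<50)*255).astype(np.uint8)[190:300,140:200]
for c in cv2.findContours(m,0,1)[0]:
    if cv2.contourArea(c)>400:
        r=cv2.minAreaRect(c);print(r[0][0]+140,r[0][1]+190,r[1:]);g=(r[0][0]+140,r[0][1]+190)
print('grip z280',plane(W,g,280),tri([(W,g),(D,(329.8,223.7))]),tri([(W,g),(D,(329.8,223.7)),(S,(332,119.5))]))
print('ferrule/outer end', plane(W,(170,202),285),plane(W,(175,284),285))
print('near',plane(W,(322,165),255),tri([(W,(322,165)),(S,(281,150))]),'far',plane(W,(397,161),236),tri([(W,(397,161)),(S,(249.3,163.3))]))
print('base corners z~20?',[plane(W,p,15)for p in((254,59),(394,59),(252,142))])
```

```text
163.39818572998047 254.34688568115234 ((101.99908447265625, 54.26597595214844), 78.17850494384766)
grip z280 [668.6 -79.1 280. ] (array([663.8, -74.3, 286.4]), [3.5, 3.5]) (array([665. , -72. , 282.2]), [5.8, 3.4, 4.4])
ferrule/outer end [634.1 -41.3 285. ] [695.8 -86.5 285. ]
near [685.1  77.7 255. ] (array([684.4,  77.7, 257.6]), [0.1, 0.1]) far [725.4 137.3 236. ] (array([724.1, 136.4, 235.8]), [1.6, 1.6])
base corners z~20? [array([559.9,  75.7,  15. ]), array([670.3, 240.5,  15. ]), array([653.9,   5.9,  15. ])]
```

View pics/wrist1c.png

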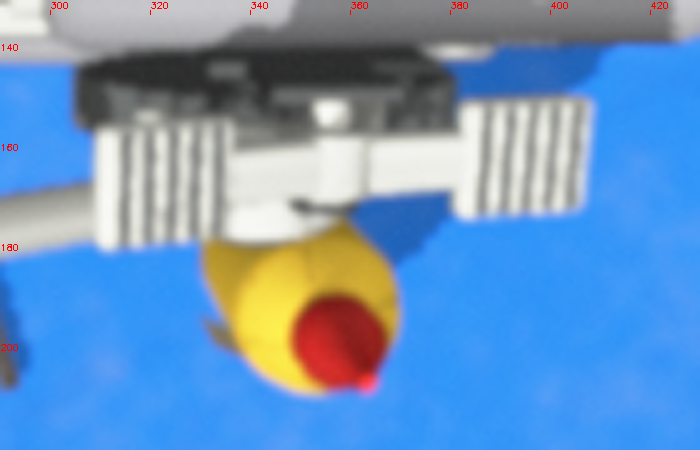

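```bash
cat >> h.py <<'E'
u=np.array([np.cos(np.radians(56)),np.sin(np.radians(56)),0]);v=np.array([-u[1],u[0],0])
PAD=np.array([685.5,76.5,255.])
E
python3 - <<'E'
from h import *
np.set_printoptions(precision=1,suppress=True)
P=PAD-5*u-0*v
goto(P+[0,0,45],q_down(56))
f0=get_state()['wrist_force'];print(get_state()['eef_pos'])
for z in (262,256,252,248,244,241,239):
    move_linear([P[0],P[1],z],vel=60)
    s=get_state();f=s['wrist_force']-f0;print(z,s['t'],s['eef_pos'],f)
    if f[2]>25: break
cv2.imwrite("pics/side2.png",cv2.cvtColor(snapshot("side"),cv2.COLOR_RGB2BGR))
E
```

```text
[683.3  71.9 301.5]
262 5.8417 [682.7  72.5 262.6] [-3.4 -0.8  2.4]
256 6.0917 [683.2  72.4 256.2] [-1.  -0.9  1.2]
252 6.3417 [682.5  72.5 251.3] [-0.5 -0.5  0.2]
248 6.5917 [682.2  72.6 246.9] [-1.8 -0.9  0. ]
244 6.8417 [682.4  72.4 243.3] [-1.4 -0.3 -0.1]
241 7.0917 [682.8  72.4 241.1] [-0.4 -0.6 -0.5]
239 7.3417 [682.9  72.4 240.6] [-4.2 -0.6  5.1]
```

Run:
```python
from h import *
np.set_printoptions(precision=1,suppress=True)
dwell(.2);s=get_state();print(s['t'],s['eef_pos'],s['wrist_force'])
a=cv2.cvtColor(snapshot("side"),cv2.COLOR_RGB2BGR);b=cv2.cvtColor(snapshot("scene"),cv2.COLOR_RGB2BGR)
crop(a,'pics/side2c.png',255,140,375,260,5);crop(b,'pics/scene2c.png',215,95,355,225,5)
```

```text
7.5917 [682.9  72.3 240.6] [-1.9 -0.4  5.8]
```

View pics/side2c.png

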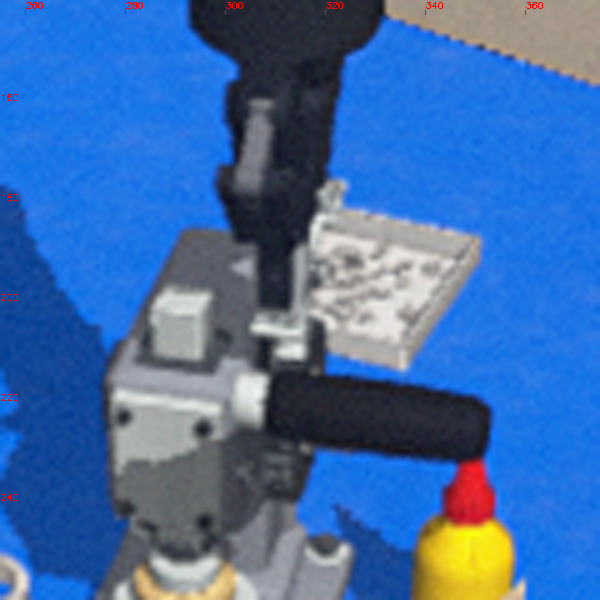

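View pics/scene2c.png

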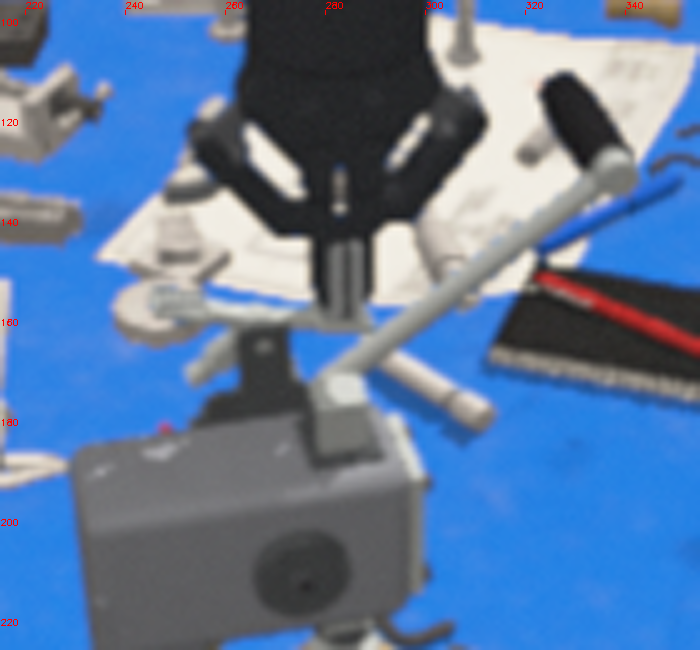

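The far pad has risen from row 163 to about 155 in the scene view, so the pawl has turned. I'll press a little further until it's clearly past the snap.

Run:
```python
from h import *
np.set_printoptions(precision=1,suppress=True)
P=PAD-5*u
f0=np.zeros(3)
for z in (237,235,233,231,229,227):
    move_linear([P[0],P[1],z],vel=40)
    s=get_state();f=s['wrist_force'];print(z,s['t'],s['eef_pos'],f)
    if f[2]>22: break
move_linear([P[0],P[1],300],vel=120)
s=get_state();print(s['t'],s['wrist_force'])
b=cv2.cvtColor(snapshot("scene"),cv2.COLOR_RGB2BGR)
crop(b,'pics/scene3c.png',215,95,355,225,5)
S=camera_params('scene')
```

```text
237 7.9417 [683.   72.4 240.4] [-5.8 -0.3 11.2]
235 8.1917 [683.1  72.4 240.1] [-8.8 -1.2 16.9]
233 8.4417 [683.2  72.3 239.9] [-11.8  -0.2  22.2]
9.15 [-0.2 -0.1  0.1]
```

View pics/scene3c.png

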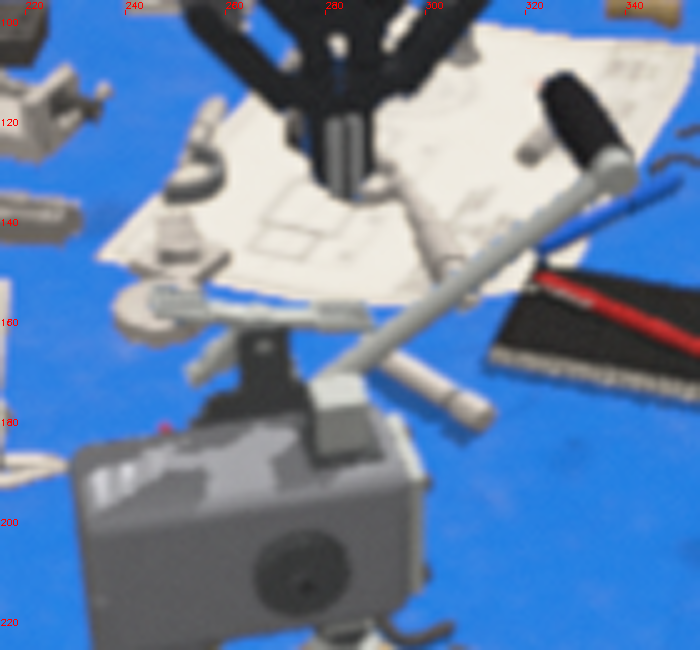

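The pawl stays over once released, with the near pad at (283,158) and the far pad at (250,155). I'll check the angle, then plan the lever arc.

Run:
```python
from h import *
np.set_printoptions(precision=1,suppress=True)
S=camera_params('scene')
for n,uv,X in (('near',(282.5,158),PAD),('far',(250,155),PAD+70*u)):
    z=[(abs(proj(S,[X[0],X[1],zz])[0]-uv).sum(),zz) for zz in range(220,275)];print(n,min(z))
G=np.array([664.5,-66,280.]);A=G+163.8*u
A[2]=165;print(A)
for off in (0,-10):
  for th in np.linspace(0,.985,6):
    a=np.radians(35)-th; X=A-200*np.cos(a)*u+off*v; z=165+200*np.sin(a)+13
    print(off,round(th,2),X,z,[None if solve_ik([X[0],X[1],z],q_down(j)) is None else np.round(solve_ik([X[0],X[1],z],q_down(j)),2) for j in (56,)])
```

```text
near (np.float64(1.504591775198577), 236)
far (np.float64(1.6212476295040972), 255)
[756.1  69.8 165. ]
0 0.0 [664.5 -66.  165. ] 292.7152872702092 [array([-0.3,  0.2,  1.4, -0. ,  1.4, -1.2])]
0 0.2 [653.7 -82.  165. ] 258.4302463945934 [array([-0.3,  0.2,  1.5, -0. ,  1.4, -1.3])]
0 0.39 [646.9 -92.1 165. ] 221.03386996066 [array([-0.3,  0.3,  1.6, -0. ,  1.3, -1.3])]
0 0.59 [644.3 -96.  165. ] 181.97278633232457 [array([-0.3,  0.3,  1.6, -0. ,  1.3, -1.3])]
0 0.79 [646.  -93.4 165. ] 142.75802082515068 [array([-0.3,  0.3,  1.6, -0. ,  1.2, -1.3])]
0 0.98 [652.  -84.5 165. ] 104.90654373082401 [array([-0.3,  0.4,  1.6, -0. ,  1.1, -1.3])]
-10 0.0 [672.8 -71.6 165. ] 292.7152872702092 [array([-0.3,  0.3,  1.4, -0. ,  1.4, -1.2])]
-10 0.2 [662.  -87.6 165. ] 258.4302463945934 [array([-0.3,  0.3,  1.5, -0. ,  1.4, -1.3])]
-10 0.39 [655.2 -97.7 165. ] 221.03386996066 [array([-0.3,  0.3,  1.5, -0. ,  1.3, -1.3])]
-10 0.59 [ 652.6 -101.6  165. ] 181.97278633232457 [array([-0.3,  0.3,  1.6, -0. ,  1.3, -1.3])]
-10 0.79 [654.3 -99.  165. ] 142.75802082515068 [array([-0.3,  0.4,  1.6, -0. ,  1.2, -1.3])]
-10 0.98 [660.3 -90.1 165. ] 104.90654373082401 [array([-0.3,  0.4,  1.6, -0. ,  1.1, -1.3])]
```

Run:
```python
from h import *
np.set_printoptions(precision=1,suppress=True)
A=np.array([756.1,69.8,165.]);off=-5
def X(th,dz=0):
    a=np.radians(35)-th; x=A-200*np.cos(a)*u+off*v; x[2]=165+200*np.sin(a)+13+dz; return x
p=get_state()['eef_pos'];move_linear([p[0],p[1],335],vel=200)
move_linear(X(0,42),vel=150)
move_linear(X(0,8),vel=80)
print(get_state()['wrist_force'])
for th in np.arange(0.08,1.0,.1).tolist():
    move_linear(X(th,-2),vel=60)
    s=get_state();f=s['wrist_force'];print(round(th,2),s['t'],s['eef_pos']-X(th),f)
    if f[2]>35 or np.linalg.norm(f[:2])>15: print('stop');break
```

```text
[-0.3  1.   0.2]
0.08 11.7583 [ 0.  -0.5 -1.5] [-1.8 -2.9  2.5]
0.18 12.2417 [ 0.1  0.1 -1.8] [-1.2 -1.7  1.9]
0.28 12.725 [ 0.   0.4 -2. ] [-0.7 -1.5  2.8]
0.38 13.2083 [ 0.1 -0.2 -1.4] [-2.7 -1.7  5. ]
0.48 13.6917 [ 0.2  0.3 -1.8] [-0.2 -2.6  2.9]
0.58 14.175 [ 0.2 -0.  -1.6] [-0.7 -3.   3.7]
0.68 14.6583 [-0.1  0.3 -2. ] [-0.5 -2.4  3.3]
0.78 15.1417 [ 0.1 -0.  -1.7] [-0.7 -2.3  3.7]
0.88 15.625 [ 0.1 -0.2 -1.6] [-1.4 -3.6  3.6]
0.98 16.1083 [ 0.2 -0.3 -1. ] [-0.4 -3.9  5.6]
```

Run:
```python
from h import *
np.set_printoptions(precision=1,suppress=True)
A=np.array([756.1,69.8,165.]);off=-5
def X(th,dz=0):
    a=np.radians(35)-th; x=A-200*np.cos(a)*u+off*v; x[2]=165+200*np.sin(a)+13+dz; return x
for dz in (-4,-6,-8,-10,-12,-14,-16):
    move_linear(X(.985,dz),vel=30)
    s=get_state();f=s['wrist_force'];print(dz,s['t'],s['eef_pos'],f)
    if f[2]>26: break
dwell(.4);s=get_state();print(s['eef_pos'],s['wrist_force'])
b=cv2.cvtColor(snapshot("side"),cv2.COLOR_RGB2BGR)
crop(b,'pics/side4c.png',235,165,375,320,4)
```

```text
-4 16.3583 [656.4 -88.  104.6] [-9.3 -2.5 19.9]
-6 16.6083 [656.5 -88.  104.4] [-14.2  -2.5  28. ]
[656.5 -88.  104.4] [-14.   -2.3  28. ]
```

View pics/side4c.png

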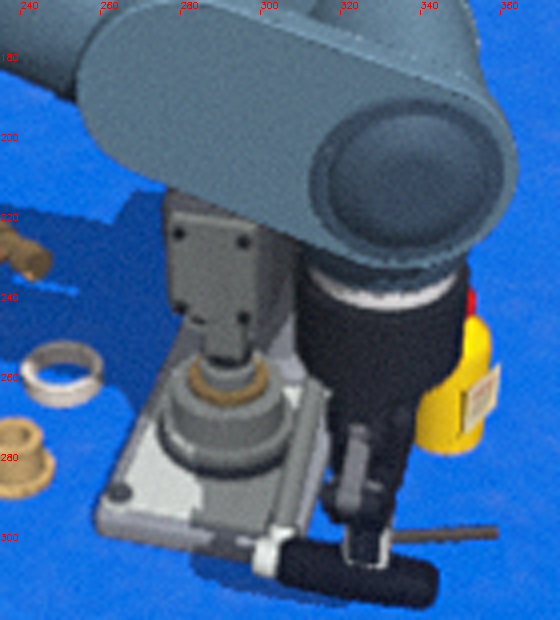

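The lever is at its stop: the tip is at 104.4, so the grip centre is about 92 mm. It takes 28 N without moving further. I'll release slowly and check.

Run:
```python
from h import *
np.set_printoptions(precision=1,suppress=True)
p=get_state()['eef_pos']
for z,vel in ((108,40),(114,40),(122,40),(135,60),(320,200)):
    q=p-u*min(5,(z-104)*.2); move_linear([q[0],q[1],z],vel=vel)
    s=get_state();print(z,s['t'],s['eef_pos'],s['wrist_force'])
goto([480,-330,380],q_down(56))
s=get_state();print(s['t'],s['eef_pos'])
for n,bx in (('side',(235,165,375,320,4)),('scene',(215,95,355,285,3))):
    b=cv2.cvtColor(snapshot(n),cv2.COLOR_RGB2BGR);cv2.imwrite(f'pics/{n}5.png',b);crop(b,f'pics/{n}5c.png',*bx)
```

```text
108 17.4417 [656.  -88.6 109. ] [-1.4 -2.4  7.5]
114 17.7417 [655.3 -89.6 114.9] [-0.8 -3.5  5.8]
122 18.0917 [653.8 -90.3 121.5] [ 0.4 -0.6  0.1]
135 18.4583 [654.  -92.1 135.7] [ 0.3 -0.3  0.1]
320 19.5333 [653.  -91.9 318.1] [-0.3  1.  -0.3]
20.6833 [ 480.5 -329.3  379.4]
```

View pics/side5c.png

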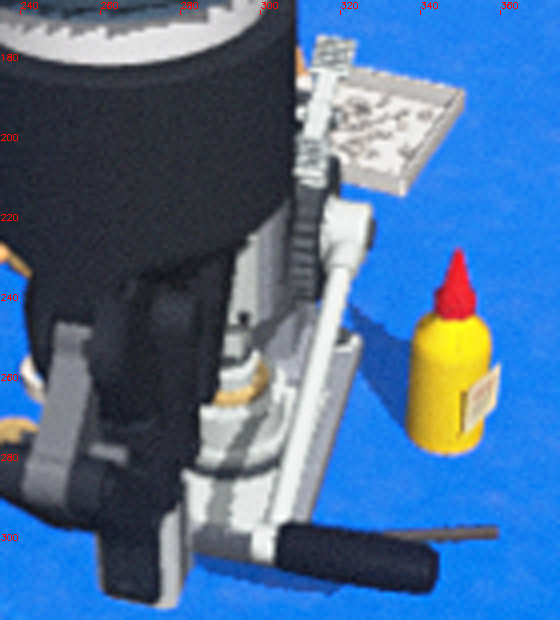

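View pics/scene5c.png

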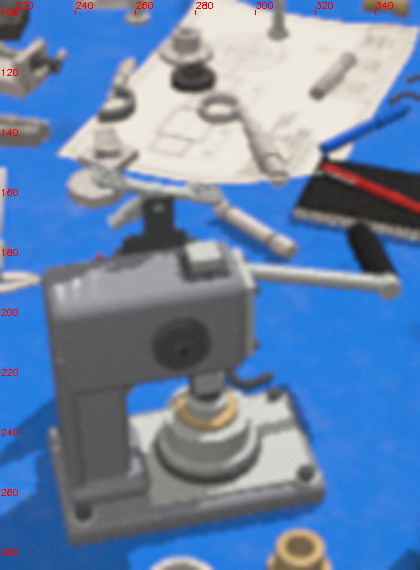

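View pics/side5.png

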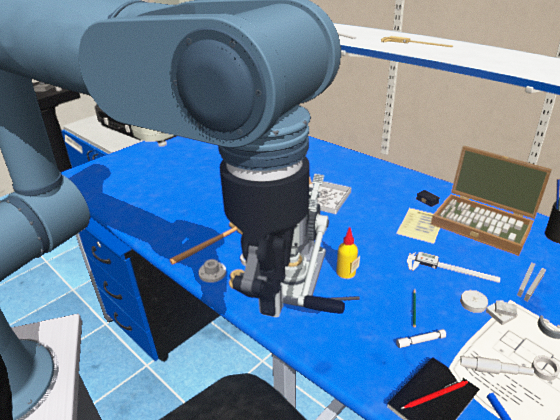

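The lever stays down after release and the pawl is still over, with the far pad up. I'll work out which tooth holds it from the grip's position.

Run:
```python
from h import *
np.set_printoptions(precision=2,suppress=True)
S=camera_params('scene');D=camera_params('side');A=np.array([756.1,69.8,165.])
def g(im):
    m=((im.max(2)<45)*255).astype(np.uint8);return m
im=cv2.imread('pics/side5.png');m=g(im)[290:320,303:350]
ys,xs=np.nonzero(m);print('side centroid',xs.mean()+303,ys.mean()+290)
im=cv2.imread('pics/scene5.png')
o=tri([(D,(324,304)),(S,(215+372/3,95+250/3))]);print(o)
for th in (.7,.85,.91,.95,.985):
    a=np.radians(35)-th;X=A-200*np.cos(a)*u;X[2]+=200*np.sin(a);print(th,X,proj(D,X)[0],proj(S,X)[0])
```

```text
side centroid 319.2352941176471 306.70588235294116
(array([648.67, -91.39, 111.32]), [0.0, 0.0])
0.7 [644.71 -95.35 147.2 ] [323.53 292.21] [342.24 166.43]
0.85 [647.44 -91.29 117.63] [323.52 301.76] [339.54 176.5 ]
0.91 [649.23 -88.64 106.06] [323.64 304.9 ] [338.02 180.42]
0.95 [650.63 -86.56  98.47] [323.77 306.78] [336.87 182.99]
0.985 [652.   -84.54  91.91] [323.91 308.29] [335.79 185.21]
```

Run:
```python
from h import *
s=get_state();print(s['t'],s['wrist_force'],abs(s['joint_velocities']).max());hand_in()
```

```text
20.7833 [ 0.14031479 -0.16196608  0.60655579] 0.003215472164603401
the job is handed in; nothing more can be done
```

I pressed the front thumb pad down with closed fingertips, then pushed the lever by its grip to the lower stop. I released it slowly, moved clear and handed in at about 20.8 s.

- **Pawl:** it stayed over after release, with the near pad at about 236 mm and the far pad at about 255 mm, up from about 236 mm. The far pad was still up in the last pictures.
- **Lever:** at the stop the grip centre was about 92 mm high and took 28 N without moving further. After release the cameras put it at about 0.88–0.91 rad, which fits the last tooth (0.91).
- **Bush:** I did not measure how far it went in. That it is fully home is inferred from the lever reaching its stop and holding on the last tooth.
- **Clear of the press:** wrist force was about 0 at the end, and I saw nothing moved on the bench. The spare bush and steel ring were hidden behind the gripper in the last side picture and only partly visible in the last scene crop.
- **Press angle:** I measured it as turned 56° in the world frame, outside the stated 10 to 45°. The base corners and the line between the two pads both gave 56°, so I used it. Measured from the line robot to press it is about 45°.

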